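# Air the drink bottle: park its twist cap between two shuttle tubes

## Robot

A 7-joint arm with a two-finger parallel gripper is mounted at the origin on the work surface. World frame = base frame: x ahead of the robot, y to its left, z up, the work surface at z = 0. Lengths are in m, angles in rad, forces in N, time in s.
With the tool pointing down it reaches from about 0.4 to 0.85 m from the base axis. Payload 10.4 kg.
Tool frame: the origin (TCP) lies at the very end of the fingers, on their centre line; the grasp point (between the pads) lies 19 mm behind it; z points along the fingers, y is the line along which they close (so a half turn about z gives the same grasp; the last joint's range is limited). The gripper opens to 85 mm and grips with 20 to 120 N. Pads are 22 mm wide; open, the fingers measure 114 mm over their backs; the gripper's body (76 mm by 85 mm) begins 54 mm behind the grasp point. The pads swing forward as they close: fully open they stand 13 mm farther back than shut.
Start: joints at [-1.346, 0.332, -0.065, 1.46, 0.022, 1.35, -0.088], TCP at [0.153, 0.606, 0.231] pointing down, gripper open.
Joint ranges: [-2.6, 2.6], [-0.5, 2.12], [-1.47, 1.34], [0.16, 2.42], [-1.27, 4.41], [0.06, 2.06], [-2.6, 2.6]. Speed limits (rad/s): [2.22, 2.22, 2.79, 2.79, 3.14, 3.14, 3.14].

## Interface

Orientations are given as a unit quaternion [x, y, z, w].
In Python, from workcell import * gives the robot as it stands. The module is installed in compiled form; this text tells all that it offers.
- The arm moves only by the tool carry_out, never from a script. Its argument "motion" is a list of rows, each an object with "xyz": the shift along the tool's x, y, z in m, a list of three; "angular": the turn, a rotation vector about the tool's x, y, z in degrees, a list of three. A call has 1 to 12 rows; each row is the pose to reach, as a shift and turn from the pose commanded when the call began, along the tool's axes at that moment; what a row does not reach only later rows make up. A row lasts 1/10 s, in which the tool goes at most 50 mm and 8.59 degrees, less where a joint would pass 70% of its speed; a pose out of reach is approached as far as the arm can. A call with a gripper value outside its range is refused whole. "hand" is the opening, from 0 (shut) to 1 (fully open), set as the call begins (left out, the last holds). The fingers move at their own pace and stop on an object; "grip_force" is the grip in N (left out, the last holds). Time passes only in rows, so rows that repeat a pose let the fingers close. It gives the time, the measured TCP pose, the force, the opening and the grip force at its end, in the units of the state.
- get_obs(): the state, without advancing time (a new reading comes with each control period).
- camera(name): name is "side" or "top" or "wrist"; returns a dict with "img" (420x560x3 uint8, red, green, blue), "fx", "fy", "cx", "cy" (pixels), "extrinsics" (4x4, takes a point from camera to world coordinates). Camera axes: x right, y up, looking along -z (the intrinsics and any distortion apply to the point x, -y, -z); pixel columns grow to the right and rows downward; lengths in m; the calibration is good to about 2 mm. A picture is of the moment at which its call begins. There is no depth.
- hand_in(): hands the job in; it is judged then, once.
The state is a dict: "clock": time; "joint_pos": joint angles; "joint_velocities": joint speeds; "tau": joint torques, N m; "position": TCP position; "ee_rot": TCP orientation; "ft_force": force on the tool from outside, world axes, zero at the start; "torque": the same for the moment, N m; "grip_width": opening from 0.0 (shut) to 1.0 (fully open); "grasp_force": force on a finger pad.
Only numpy, scipy, OpenCV 4.12 (cv2) and the standard library are available. Lean on these libraries where they do the work, as an engineer would, in place of code of your own. Each camera call takes 0.05 s, during which the arm holds its last target. There are 200 camera calls.

## Task

The steel drink bottle has been rinsed and has to air before the next game: twist its blue bayonet cap off (counter-clockwise, until you feel it come up against its stop, then lift it straight off without forcing it). Park the cap the right way up on the cork mat, exactly halfway between the green-lidded and the orange-lidded shuttle tubes, setting it down rather than dropping it. Leave the tubes and everything else on the shelf where they stand.

Things in the scene. Friction and masses are not known exactly. Their poses are not given: they have to be found in the camera images.
- bottle: steel drink bottle, 72 mm across, fixed upright in a dark wood block 110 x 110 x 30 mm. Origin on its axis at shelf height. The bayonet tabs under the cap sit at a hidden angle unrelated to its yaw: the counter-clockwise stop lies 0.8 to 2.4 rad away (may need a regrasp) and is hard; the cap is free over the last 0.3 rad before it. Turning friction is slight; locked, it has 3 mm of lift play
- cap: loose blue twist cap, 70 g, 56 mm across; origin on its axis at the lower rim, z up. Lid top at 28 mm; on it a grip bar 46 mm long (cap's x), 14 mm wide (y), top at 49 mm, white line along it. Origin is 150 mm above the shelf when on the bottle, 4 mm when on the mat. It clears the neck after rising 25 mm
- mat: round cork mat 340 mm across and 4 mm thick, fixed to the shelf; origin at the centre of its underside. The three tubes stand on it in a triangle whose sides measure 200 mm between axes; which tube stands at which corner changes
- tube_green: loose upright white shuttle tube with a green lid and green foot band, 69 mm across, 120 mm tall, about 110 g, its foot on the mat; origin on its axis at its foot, z up
- tube_orange: the same tube with an orange lid and foot band; origin on its axis at its foot
- tube_black: the same tube with a black lid and foot band, not one of the two that the cap goes between; origin on its axis at its foot
- whistle: loose green plastic whistle, 47 x 20 x 22 mm, lying on the shelf; origin under its round chamber, mouthpiece towards its x. Leave alone
- shuttle: loose white plastic shuttlecock standing on its skirt, 66 mm across, 85 mm tall; origin at the centre of its underside. Leave alone
- padlock: loose brass padlock lying flat, about 75 x 50 x 22 mm; origin under its brass block, shackle towards its x. Leave alone
- tape: loose yellow roll of grip tape, 48 mm across, 27 mm tall, standing on its flat side; origin at the centre of its underside. Leave alone

How it is judged:
On the way:
1. the cap is off the bottle: upright and at least 30 mm above its seat (height (world z) of cap above 0.18 m and angle between cap's own z axis and vertical below 0.3 rad), for 0.1 s.
At the end, for the whole second after the job is handed in: The cap stands at rest, the right way up (within 0.1 rad) and flat on the cork mat, its axis within 7 mm of the point halfway between the axes of the green-lidded and the orange-lidded tubes, both along the line between them and across it; all three tubes stand upright (horizontal distance between cap and tube_green between 0.093 and 0.107 m and horizontal distance between cap and tube_orange between 0.093 and 0.107 m and horizontal distance between cap and tube_black between 0.1662 and 0.1802 m and height (world z) of cap between 0.001 and 0.007 m and angle between each of cap, tube_green, tube_orange, tube_black's own z axis and vertical below 0.1 rad and linear speed of cap below 0.02 m/s); the robot touches nothing.
It fails at once if the cap was forced against the bottle (over 70 N between cap and bottle) (contact force between cap and bottle above 70 N).
It fails at once if the cap was pressed or slammed onto the mat (over 40 N) (contact force between cap and mat above 40 N).
It fails at once if the cap was let go in the air (out of the fingers, away from the bottle, more than 8 mm above the mat) (contact force between cap and the fingers below 0.02 N and height (world z) of cap above 0.012 m and horizontal distance between cap and bottle above 0.08 m).
It fails at once if a shuttle tube was shifted by more than 4 mm (distance of any of tube_green, tube_orange, tube_black from where it was at the start of the episode above 0.004 m).
It fails at once if the whistle, shuttlecock, padlock or tape was moved by more than 15 mm (distance of any of whistle, shuttle, padlock, tape from where it was at the start of the episode above 0.015 m).
It also fails if it takes over 67 s, if anything falls off the work surface, if the arm or the gripper's body presses on something with over 40 N, if the wrist force passes 120 N, or if a joint passes its speed limit or range.

## Working session

There is one attempt and no reset: what is moved stays moved. The work goes in short steps, Python scripts to look and compute and a tool call to move; the robot and the scene stay as the last step left them, time stands still between calls to the robot, and variables do not carry over. Pictures are saved under pics/ and viewed, at most 10 in all, crops included, and the job is handed in when it is done.

Besides the shell and the picture viewer there is one more tool, called as name([rows], argument=value, ...), one row to a line, values as JSON. carry_out: Moves the arm, as the interface text tells. Its arguments: {"type":"object","properties":{"motion":{"type":"array"},"hand":{"type":"number"},"grip_force":{"type":"number"}},"required":["motion"]}

```bash
mkdir -p pics
cat > h.py <<'E'
from workcell import *
import numpy as np, cv2
def ray(c,u,v):
    E=np.array(c["extrinsics"]); d=np.array([(u-c["cx"])/c["fx"],-(v-c["cy"])/c["fy"],-1])
    return E[:3,3],E[:3,:3]@d
def at_z(c,u,v,z):
    o,d=ray(c,u,v); return o+d*(z-o[2])/d[2]
def proj(c,p):
    E=np.array(c["extrinsics"]); q=E[:3,:3].T@(np.array(p)-E[:3,3])
    return c["cx"]+c["fx"]*q[0]/-q[2], c["cy"]+c["fy"]*q[1]/q[2]
def save(c,n): cv2.imwrite("pics/"+n,cv2.cvtColor(c["img"],cv2.COLOR_RGB2BGR))
E
python3 - <<'E'
from h import *
import pickle
D={}
for n in("top","side"):
    c=camera(n); D[n]=c; save(c,n+"0.png"); print({k:c[k] for k in c if k!="img"})
pickle.dump(D,open("d0.pkl","wb"))
print(get_obs())
E
```

```text
{'fx': 439.0680821585816, 'fy': 439.0680821585816, 'cx': 282.0528234062936, 'cy': 213.12294670094087, 'extrinsics': array([[-0.02093598,  0.98178759, -0.18882483,  0.33801217],
       [-0.99973315, -0.01871401,  0.0135428 ,  0.08078464],
       [ 0.00976248,  0.18905797,  0.9819174 ,  1.03574949],
       [ 0.        ,  0.        ,  0.        ,  1.        ]])}
{'fx': 398.77536688947197, 'fy': 398.77536688947197, 'cx': 281.1390429694086, 'cy': 214.6887130385943, 'extrinsics': array([[-0.96922282,  0.20201727, -0.14069876,  0.39064629],
       [-0.24546076, -0.74918512,  0.61519971,  0.64057224],
       [ 0.01887155,  0.63080162,  0.77571463,  0.84236567],
       [ 0.        ,  0.        ,  0.        ,  1.        ]])}
{'clock': 0.1, 'joint_pos': array([-1.34561469,  0.33278906, -0.06470081,  1.46084311,  0.02156662,
        1.34993208, -0.08852339]), 'joint_velocities': array([-0.00033284,  0.00022906,  0.00100466, -0.0023179 , -0.00082968,
        0.00078399, -0.00073202]), 'tau': array([ 8.45949089e-04, -6.26747775e+01,  4.87168925e-02, -3.92433286e+01,
        1.62236346e-02,  6.84803235e-03, -2.35718414e-05]), 'position': array([0.1531923 , 0.60558271, 0.23061453]), 'ee_rot': array([ 1.23579586e-01,  9.92334459e-01, -6.35582101e-04, -6.58669670e-05]), 'ft_force': array([-0.58643989, -0.76894703,  0.43358153]), 'torque': array([-0.06594896, -0.03585379,  0.00710837]), 'grasp_force': 0.0, 'grip_width': 1.0033050628822138}
```

View pics/top0.png

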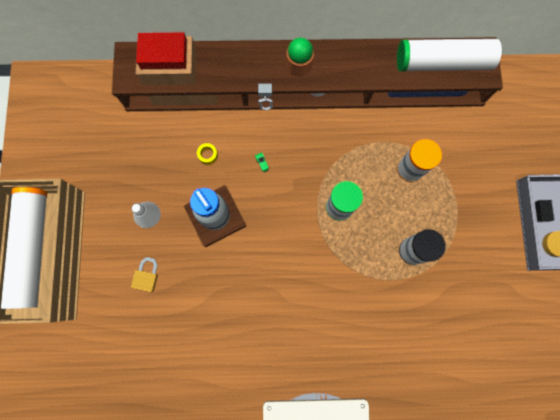

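View pics/side0.png

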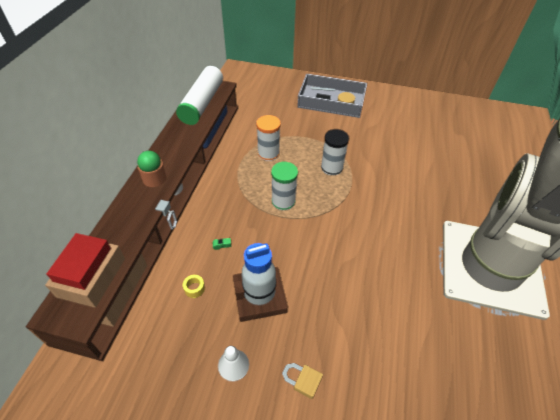

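Top view: cap at about (205,202) with its white line, and lids green (346,197), orange (425,155), black (428,246). The other small items stand clear: tape (207,153), whistle (262,162), shuttlecock (146,213), padlock (146,277). The side view agrees.

```bash
cat > m.py <<'E'
from h import *
import pickle
from scipy.optimize import least_squares
D=pickle.load(open("d0.pkl","rb"))
def masks(img):
    h=cv2.cvtColor(img,cv2.COLOR_RGB2HSV); H,S,V=[h[...,i].astype(int) for i in range(3)]
    return dict(green=(H>50)&(H<80)&(S>150)&(V>60),orange=(H>10)&(H<24)&(S>225)&(V>170),blue=(H>95)&(H<118)&(S>150)&(V>80),black=(V<45))
seed=dict(top=dict(green=(346,197),orange=(425,155),black=(428,246),blue=(205,202)),side=dict(green=(285,172),orange=(268,124),black=(336,138),blue=(258,262)))
def blob(cam,k):
    m=masks(D[cam]["img"])[k].astype(np.uint8); u,v=seed[cam][k]
    w=np.zeros_like(m); w[v-28:v+28,u-28:u+28]=1; m*=w
    n,l,s,c=cv2.connectedComponentsWithStats(m)
    i=1+np.argmax(s[1:,4]); return (l==i).astype(np.uint8),s[i]
def model(c,x,y,z0,z1,r):
    t=np.linspace(0,2*np.pi,60)
    P=[proj(c,(x+r*np.cos(a),y+r*np.sin(a),z)) for z in(z0,z1) for a in t]
    return cv2.convexHull(np.array(P,np.float32))[:,0]
E
python3 - <<'E'
from m import *
for k,z1,r in(("green",.124,.0345),("orange",.124,.0345),("black",.124,.0345),("blue",.178,.028)):
    for cam in("top","side"):
        c=D[cam]; b,s=blob(cam,k)
        # hull of blob; fit x,y,z0 by bounding support function
        ct=cv2.convexHull(max(cv2.findContours(b,0,1)[0],key=len))[:,0].astype(float)
        th=np.linspace(0,2*np.pi,48,endpoint=False); N=np.c_[np.cos(th),np.sin(th)]
        sup=(ct@N.T).max(0)+.5
        u,v=seed[cam][k]; p0=at_z(c,u,v,z1)
        f=lambda p:((model(c,p[0],p[1],p[2],z1,r)@N.T).max(0)-sup)
        R=least_squares(f,[p0[0],p0[1],z1-.015],loss="soft_l1",x_scale=[.01,.01,.01],diff_step=1e-3)
        print(k,cam,s.tolist(),R.x.round(4),"rms",np.sqrt(np.mean(f(R.x)**2)).round(2))
c=D["top"]
a=np.hstack([cv2.resize(c["img"][v-30:v+30,u-32:u+32],None,fx=6,fy=4.8*1.25,interpolation=cv2.INTER_CUBIC) for u,v in[(205,202)]]+[cv2.resize(D["side"]["img"][235:295,226:290],None,fx=6,fy=6,interpolation=cv2.INTER_CUBIC)])
cv2.imwrite("pics/z1.png",a[...,::-1])
for n,cam in(("t","top"),("s","side")):
    pass
E
```

```text
green top [331, 182, 31, 31, 751] [ 0.5467 -0.0696  0.124 ] rms 0.38
green side [273, 163, 23, 19, 353] [ 0.5481 -0.0668  0.124 ] rms 0.94
orange top [410, 139, 32, 30, 731] [ 0.6389 -0.2469  0.1258] rms 0.16Traceback (most recent call last):
  File "<stdin>", line 4, in <module>
  File "m.py", line 13, in blob
    i=1+np.argmax(s[1:,4]); return (l==i).astype(np.uint8),s[i]
        ~~~~~~~~~^^^^^^^^^
    return _wrapfunc(a, 'argmax', axis=axis, out=out, **kwds)
    return bound(*args, **kwds)
ValueError: attempt to get argmax of an empty sequence
```

```bash
cat > fit.py <<'E'
from m import *
def fit(k,z1,r,cam="top"):
    c=D[cam]; b,s=blob(cam,k)
    ct=cv2.convexHull(max(cv2.findContours(b,0,1)[0],key=len))[:,0].astype(float)
    th=np.linspace(0,2*np.pi,48,endpoint=False); N=np.c_[np.cos(th),np.sin(th)]
    sup=(ct@N.T).max(0)+.5
    u,v=seed[cam][k]; p0=at_z(c,u,v,z1)
    f=lambda p:((model(c,p[0],p[1],p[2],z1,r)@N.T).max(0)-sup)
    R=least_squares(f,[p0[0],p0[1],z1-.015],loss="soft_l1",x_scale=[.01,.01,.01],diff_step=1e-3)
    return R.x.round(4),np.sqrt(np.mean(f(R.x)**2)).round(2),s.tolist()
E
python3 - <<'E'
from fit import *
X={}
for k,z1,r in(("green",.124,.0345),("orange",.124,.0345),("black",.124,.0345),("blue",.178,.028)):
    X[k]=fit(k,z1,r); print(k,X[k])
print(fit("blue",.178,.028,"side"))
g,o,b=[X[k][0][:2] for k in("green","orange","black")]
print(np.linalg.norm(g-o),np.linalg.norm(g-b),np.linalg.norm(o-b),(g+o)/2,np.linalg.norm((g+o)/2-b))
# white line on bar
for cam in("top","side"):
    c=D[cam];u,v=seed[cam]["blue"]; im=c["img"][v-28:v+28,u-28:u+28].astype(int)
    h=cv2.cvtColor(c["img"],cv2.COLOR_RGB2HSV)[v-28:v+28,u-28:u+28].astype(int)
    bl,_=blob(cam,"blue"); hull=np.zeros_like(bl); cv2.fillConvexPoly(hull,cv2.convexHull(max(cv2.findContours(bl,0,1)[0],key=len)),1)
    m=(h[...,1]<110)&(h[...,2]>150)&(hull[v-28:v+28,u-28:u+28]>0)
    ys,xs=np.nonzero(m); P=np.array([at_z(c,x+u-28,y+v-28,.199)[:2] for x,y in zip(xs,ys)])
    w,V=np.linalg.eigh(np.cov(P.T)); print(cam,len(P),P.mean(0).round(4),np.degrees(np.arctan2(V[1,1],V[0,1])),np.sqrt(w))
c=D["top"]
a=np.hstack([cv2.resize(c["img"][172:232,173:237],None,fx=6,fy=6,interpolation=cv2.INTER_CUBIC),cv2.resize(D["side"]["img"][235:295,226:290],None,fx=6,fy=6,interpolation=cv2.INTER_CUBIC)])
cv2.imwrite("pics/z1.png",a[...,::-1])
E
```

```text
green (array([ 0.5467, -0.0696,  0.124 ]), np.float64(0.38), [331, 182, 31, 31, 751])
orange (array([ 0.6389, -0.2469,  0.1258]), np.float64(0.16), [410, 139, 32, 30, 731])
black (array([ 0.4425, -0.2386,  0.124 ]), np.float64(6.58), [422, 231, 22, 20, 139])
blue (array([0.5308, 0.2249, 0.1615]), np.float64(0.29), [190, 188, 29, 28, 550])
(array([0.5318, 0.224 , 0.1548]), np.float64(0.57), [244, 244, 27, 29, 572])
0.1998402612087965 0.19854128034240134 0.19657530363705408 [ 0.5928  -0.15825] 0.1704294942197506
top 55 [0.5324 0.2249] -149.1088982062854 [0.00623954 0.0100284 ]
side 48 [0.5316 0.2228] -148.31779472210033 [0.0023166  0.01014258]
```

View pics/z1.png

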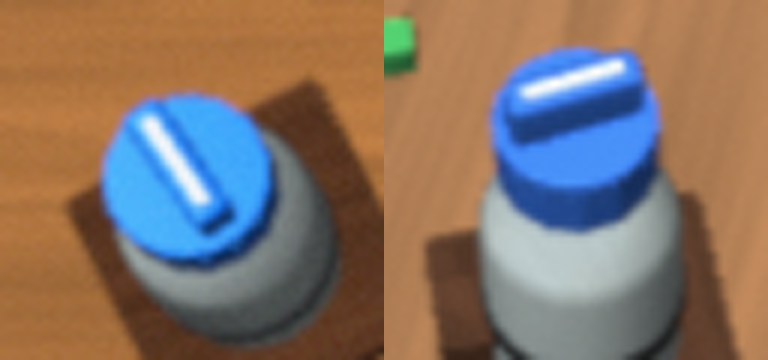

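Top-camera fits check out: the green–orange distance is 199.8 mm (should be 200), and the cap is at (0.531, 0.2245) in both views with its bar near 32°. The black fit is poor, but I don't need it. The zoom shows the bar's white line running from (148,120) to (205,205) in the left half. Next I raise the arm and go above the bottle.

carry_out([
  {"xyz": [0,0,-0.04],"angular": [0,0,0]},
  {"xyz": [-0.02,-0.01,-0.08],"angular": [0,0,5]},
  {"xyz": [-0.06,-0.036,-0.08],"angular": [0,0,12]},
  {"xyz": [-0.1,-0.06,-0.08],"angular": [0,0,20]},
  {"xyz": [-0.14,-0.084,-0.08],"angular": [0,0,28]},
  {"xyz": [-0.18,-0.108,-0.08],"angular": [0,0,36]},
  {"xyz": [-0.22,-0.132,-0.08],"angular": [0,0,44]},
  {"xyz": [-0.26,-0.157,-0.08],"angular": [0,0,52]},
  {"xyz": [-0.3,-0.18,-0.08],"angular": [0,0,60]},
  {"xyz": [-0.34,-0.205,-0.08],"angular": [0,0,68]},
  {"xyz": [-0.38,-0.229,-0.08],"angular": [0,0,76]},
  {"xyz": [-0.42,-0.253,-0.08],"angular": [0,0,84]},
], hand=0.6)

```text
clock: 1.3
position: [0.4993, 0.256, 0.3112]
ee_rot: [0.758, 0.653, -0.0, -0.0]
ft_force: [1.1, 1.4, 0.3]
grip_width: 0.598
grasp_force: 0.0
```

carry_out([
  {"xyz": [-0.01,0.012,0.01],"angular": [0,0,8]},
  {"xyz": [-0.02,0.024,0.02],"angular": [0,0,16]},
  {"xyz": [-0.027,0.036,0.02],"angular": [0,0,24]},
  {"xyz": [-0.027,0.036,0.02],"angular": [0,0,32]},
  {"xyz": [-0.027,0.036,0.02],"angular": [0,0,40]},
  {"xyz": [-0.027,0.036,0.02],"angular": [0,0,48]},
  {"xyz": [-0.027,0.036,0.02],"angular": [0,0,49]},
  {"xyz": [-0.027,0.036,0.02],"angular": [0,0,49]},
])

```text
clock: 2.1
position: [0.53, 0.2258, 0.2911]
ee_rot: [0.959, 0.284, -0.0, 0.0]
ft_force: [-0.3, 0.2, -0.1]
grip_width: 0.599
grasp_force: 0.0
```

Run:
```python
from h import *
o=get_obs(); print(o["position"],o["ee_rot"],o["joint_pos"].round(3))
c=camera("wrist"); save(c,"w1.png")
print(proj(c,(.531,.2245,.199)),c["extrinsics"].round(4).tolist(),c["fx"])
import pickle; pickle.dump(c,open("w1.pkl","wb"))
```

```text
[0.53003092 0.22580874 0.29106614] [ 9.58849387e-01  2.83915143e-01 -2.05324623e-04  3.77211941e-05] [-0.901  0.204  0.495  1.525 -0.097  1.437 -1.397]
(np.float64(285.40493475093876), np.float64(210.43678127522057)) [[0.5447, 0.7967, 0.2617, 0.5963], [-0.8386, 0.5173, 0.1706, 0.2695], [0.0005, -0.3124, 0.9499, 0.4332], [0.0, 0.0, 0.0, 1.0]] 307.33912356566213
```

View pics/w1.png

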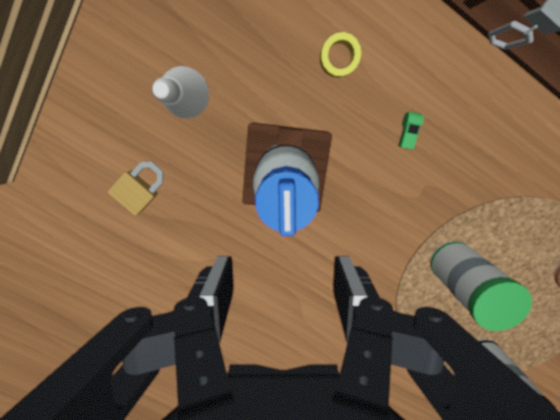

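Wrist view: the bar runs vertically at columns 286–288, rows 185–233, so it lines up with the tool's x. I'll refine the white line numerically.

Run:
```python
from h import *
import pickle
c=pickle.load(open("w1.pkl","rb")); u0,v0,u1,v1=262,172,312,238
h=cv2.cvtColor(c["img"],cv2.COLOR_RGB2HSV)[v0:v1,u0:u1].astype(int)
m=((h[...,1]<90)&(h[...,2]>170)).astype(np.uint8); n,l,s,_=cv2.connectedComponentsWithStats(m)
i=[j for j in range(1,n) if s[j,0]<27<s[j,0]+s[j,2]+3]; i=max(i,key=lambda j:s[j,4]); print(s[i])
ys,xs=np.nonzero(l==i); P=np.array([at_z(c,x+u0,y+v0,.199)[:2] for x,y in zip(xs,ys)])
w,V=np.linalg.eigh(np.cov(P.T)); a=np.degrees(np.arctan2(V[1,1],V[0,1]))%180
print((P.max(0)+P.min(0))/2,P.mean(0),a,np.sqrt(w*12))
o=get_obs()["position"]; t=np.radians(33); print("tool xy:",[ (P.mean(0)-o[:2])@d for d in((np.cos(t),np.sin(t)),(np.sin(t),-np.cos(t)))])
```

```text
[ 22  18   7  42 268]
[0.53132361 0.22340567] [0.53110293 0.2232212 ] 34.22487209594743 [0.00522398 0.0345419 ]
tool xy: [np.float64(-0.0005397172967065157), np.float64(0.0027492548613566987)]
```

carry_out([
  {"xyz": [0,0.0025,0.015],"angular": [0,0,-1]},
  {"xyz": [0,0.0025,0.035],"angular": [0,0,-1]},
  {"xyz": [0,0.0025,0.055],"angular": [0,0,-1]},
  {"xyz": [0,0.0025,0.07],"angular": [0,0,-1]},
  {"xyz": [0,0.0025,0.08],"angular": [0,0,-1]},
  {"xyz": [0,0.0025,0.088],"angular": [0,0,-1]},
  {"xyz": [0,0.0025,0.094],"angular": [0,0,-1]},
  {"xyz": [0,0.0025,0.098],"angular": [0,0,-1]},
  {"xyz": [0,0.0025,0.101],"angular": [0,0,-1]},
  {"xyz": [0,0.0025,0.101],"angular": [0,0,-1]},
], hand=0.32, grip_force=30)

```text
clock: 3.15
position: [0.5316, 0.2237, 0.1902]
ee_rot: [0.957, 0.291, 0.0, -0.0]
ft_force: [-0.1, -0.7, 0.9]
grip_width: 0.321
grasp_force: 0.0
```

carry_out([
  {"xyz": [0,0,0.001],"angular": [0,0,0]},
  {"xyz": [0,0,0.002],"angular": [0,0,0]},
  {"xyz": [0,0,0.003],"angular": [0,0,0]},
  {"xyz": [0,0,0.004],"angular": [0,0,0]},
  {"xyz": [0,0,0.005],"angular": [0,0,0]},
  {"xyz": [0,0,0.006],"angular": [0,0,0]},
  {"xyz": [0,0,0.006],"angular": [0,0,0]},
])

```text
clock: 3.85
position: [0.5315, 0.2237, 0.1842]
ee_rot: [0.957, 0.291, -0.0, -0.0]
ft_force: [-0.4, 0.6, -0.1]
grip_width: 0.32
grasp_force: 0.0
```

carry_out([
  {"xyz": [0,0,0],"angular": [0,0,0]},
  {"xyz": [0,0,0],"angular": [0,0,0]},
  {"xyz": [0,0,0],"angular": [0,0,0]},
  {"xyz": [0,0,0],"angular": [0,0,0]},
  {"xyz": [0,0,0],"angular": [0,0,0]},
  {"xyz": [0,0,0],"angular": [0,0,0]},
], hand=0, grip_force=50)

```text
clock: 4.45
position: [0.5316, 0.2238, 0.1844]
ee_rot: [0.957, 0.291, 0.0, -0.0]
ft_force: [-0.3, 0.4, 1.6]
grip_width: 0.147
grasp_force: 52.4
```

Run:
```python
from h import *
o=get_obs(); print({k:np.round(o[k],3) for k in o if k!="tau"})
```

```text
{'clock': np.float64(4.45), 'joint_pos': array([-0.883,  0.268,  0.482,  1.68 , -0.131,  1.225, -1.352]), 'joint_velocities': array([-0.   ,  0.001,  0.001, -0.001, -0.   ,  0.001, -0.001]), 'position': array([0.532, 0.224, 0.184]), 'ee_rot': array([ 0.957,  0.291,  0.   , -0.   ]), 'ft_force': array([-0.275,  0.387,  1.565]), 'torque': array([ 0.113, -0.043,  0.006]), 'grasp_force': np.float64(52.397), 'grip_width': np.float64(0.147)}
```

carry_out([
  {"xyz": [0,0,0],"angular": [0,0,-4]},
  {"xyz": [0,0,0],"angular": [0,0,-8]},
  {"xyz": [0,0,0],"angular": [0,0,-12]},
  {"xyz": [0,0,0],"angular": [0,0,-16]},
  {"xyz": [0,0,0],"angular": [0,0,-20]},
  {"xyz": [0,0,0],"angular": [0,0,-24]},
  {"xyz": [0,0,0],"angular": [0,0,-28]},
  {"xyz": [0,0,0],"angular": [0,0,-32]},
  {"xyz": [0,0,0],"angular": [0,0,-36]},
  {"xyz": [0,0,0],"angular": [0,0,-40]},
  {"xyz": [0,0,0],"angular": [0,0,-42]},
])

```text
clock: 5.55
position: [0.5316, 0.2239, 0.1845]
ee_rot: [0.788, 0.615, 0.0, -0.0]
ft_force: [-0.6, 0.9, 1.4]
grip_width: 0.146
grasp_force: 52.5
```

```bash
cat > s.py <<'E'
from h import *
o=get_obs(); q=o["ee_rot"]; print(o["clock"],o["position"].round(4),"yaw",np.degrees(2*np.arctan2(q[1],q[0])).round(2),"F",o["ft_force"].round(2),"T",o["torque"].round(3),"g",o["grip_width"].round(3),o["grasp_force"].round(1),o["joint_pos"].round(2))
E
python3 s.py
```

```text
Traceback (most recent call last):
  File "s.py", line 2, in <module>
    o=get_obs(); q=o["ee_rot"]; print(o["clock"],o["position"].round(4),"yaw",np.degrees(2*np.arctan2(q[1],q[0])).round(2),"F",o["ft_force"].round(2),"T",o["torque"].round(3),"g",o["grip_width"].round(3),o["grasp_force"].round(1),o["joint_pos"].round(2))
                                                                                                                                                                                   ^^^^^^^^^^^^^^^^^^^^^
AttributeError: 'float' object has no attribute 'round'
```

carry_out([
  {"xyz": [0,0,0],"angular": [0,0,-3]},
  {"xyz": [0,0,0],"angular": [0,0,-6]},
  {"xyz": [0,0,0],"angular": [0,0,-9]},
  {"xyz": [0,0,0],"angular": [0,0,-12]},
  {"xyz": [0,0,0],"angular": [0,0,-12]},
], grip_force=35)

```text
clock: 6.05
position: [0.5316, 0.2238, 0.1844]
ee_rot: [0.72, 0.694, 0.0, -0.0]
ft_force: [-0.5, 1.1, 2.1]
grip_width: 0.15
grasp_force: 52.5
```

```bash
sed -i 's/o\["g\([a-z_]*\)"\].round(\(.\))/round(float(o["g\1"]),\2)/g' s.py; python3 s.py
```

```text
6.05 [0.5316 0.2238 0.1844] yaw 87.85 F [-0.45  1.11  2.13] T [0.108 0.098 0.029] g 0.15 52.5 [-0.78  0.26  0.36  1.67 -0.1   1.22 -0.44]
```

carry_out([
  {"xyz": [0,0,0],"angular": [0,0,-3]},
  {"xyz": [0,0,0],"angular": [0,0,-6]},
  {"xyz": [0,0,0],"angular": [0,0,-9]},
  {"xyz": [0,0,0],"angular": [0,0,-9]},
], hand=0, grip_force=35)

```text
clock: 6.45
position: [0.5316, 0.2238, 0.1844]
ee_rot: [0.664, 0.748, 0.0, -0.0]
ft_force: [-0.0, 1.1, 2.1]
grip_width: 0.145
grasp_force: 52.5
```

```bash
python3 s.py
```

```text
6.45 [0.5316 0.2238 0.1844] yaw 96.77 F [-0.03  1.05  2.07] T [0.087 0.081 0.067] g 0.145 52.5 [-0.77  0.26  0.34  1.67 -0.09  1.22 -0.29]
```

carry_out([
  {"xyz": [0,0,0],"angular": [0,0,-3]},
  {"xyz": [0,0,0],"angular": [0,0,-6]},
  {"xyz": [0,0,0],"angular": [0,0,-9]},
  {"xyz": [0,0,0],"angular": [0,0,-9]},
])

```text
clock: 6.85
position: [0.5316, 0.2237, 0.1844]
ee_rot: [0.604, 0.797, 0.0, 0.0]
ft_force: [-0.5, -0.0, 2.2]
grip_width: 0.15
grasp_force: 52.6
```

```bash
python3 s.py
```

```text
6.85 [0.5316 0.2237 0.1844] yaw 105.71 F [-0.52 -0.01  2.21] T [ 0.091  0.059 -0.023] g 0.15 52.6 [-0.75  0.26  0.32  1.67 -0.09  1.22 -0.13]
```

carry_out([
  {"xyz": [0,0,0],"angular": [0,0,-3]},
  {"xyz": [0,0,0],"angular": [0,0,-6]},
  {"xyz": [0,0,0],"angular": [0,0,-9]},
  {"xyz": [0,0,0],"angular": [0,0,-9]},
])

```text
clock: 7.25
position: [0.5316, 0.2237, 0.1844]
ee_rot: [0.54, 0.842, 0.0, 0.0]
ft_force: [0.7, 1.6, 3.1]
grip_width: 0.15
grasp_force: 52.6
```

```bash
python3 s.py
```

```text
7.25 [0.5316 0.2237 0.1844] yaw 114.69 F [0.74 1.6  3.09] T [ 0.015  0.157 -0.002] g 0.15 52.6 [-0.73  0.26  0.3   1.67 -0.08  1.22  0.02]
```

carry_out([
  {"xyz": [0,0,0],"angular": [0,0,-3]},
  {"xyz": [0,0,0],"angular": [0,0,-6]},
  {"xyz": [0,0,0],"angular": [0,0,-6]},
])

```text
clock: 7.55
position: [0.5316, 0.2237, 0.1844]
ee_rot: [0.495, 0.869, 0.0, 0.0]
ft_force: [-0.1, 0.5, 2.3]
grip_width: 0.146
grasp_force: 52.6
```

```bash
python3 s.py
```

```text
7.55 [0.5316 0.2237 0.1844] yaw 120.66 F [-0.13  0.53  2.31] T [0.039 0.072 0.02 ] g 0.146 52.6 [-0.72  0.26  0.29  1.67 -0.08  1.22  0.12]
```

carry_out([
  {"xyz": [0,0,0],"angular": [0,0,-3]},
  {"xyz": [0,0,0],"angular": [0,0,-6]},
  {"xyz": [0,0,0],"angular": [0,0,-6]},
])

```text
clock: 7.85
position: [0.5316, 0.2237, 0.1844]
ee_rot: [0.449, 0.894, 0.0, 0.0]
ft_force: [-0.2, 0.4, 2.9]
grip_width: 0.15
grasp_force: 52.7
```

```bash
python3 s.py
```

```text
7.85 [0.5316 0.2237 0.1844] yaw 126.65 F [-0.19  0.4   2.9 ] T [-0.035  0.056  0.039] g 0.15 52.7 [-0.71  0.26  0.28  1.67 -0.07  1.22  0.22]
```

carry_out([
  {"xyz": [0,0,0],"angular": [0,0,-3]},
  {"xyz": [0,0,0],"angular": [0,0,-6]},
  {"xyz": [0,0,0],"angular": [0,0,-6]},
])

```text
clock: 8.15
position: [0.5316, 0.2236, 0.1844]
ee_rot: [0.402, 0.916, 0.0, -0.0]
ft_force: [-0.8, 1.0, 4.1]
grip_width: 0.15
grasp_force: 55.6
```

```bash
python3 s.py; python3 -c "
from h import *
c=camera('top'); cv2.imwrite('pics/z2.png',cv2.resize(c['img'][150:260,140:280],None,fx=4,fy=4)[...,::-1])"
```

```text
8.15 [0.5316 0.2236 0.1844] yaw 132.56 F [-0.8   1.04  4.1 ] T [ 0.064  0.244 -0.977] g 0.15 55.6 [-0.7   0.26  0.26  1.67 -0.07  1.22  0.32]
```

View pics/z2.png

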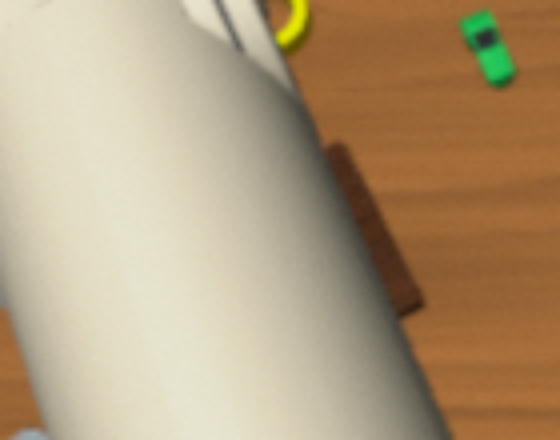

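The crop only shows the arm covering the bottle. The wrist torque jumped to -0.98 Nm, so the cap is at its stop. I back off 5° (it is free over 17°) and lift gently.

carry_out([
  {"xyz": [0,0,0],"angular": [0,0,3]},
  {"xyz": [0,0,0],"angular": [0,0,5]},
  {"xyz": [0,0,-0.001],"angular": [0,0,5]},
  {"xyz": [0,0,-0.002],"angular": [0,0,5]},
  {"xyz": [0,0,-0.003],"angular": [0,0,5]},
  {"xyz": [0,0,-0.004],"angular": [0,0,5]},
  {"xyz": [0,0,-0.005],"angular": [0,0,5]},
])

```text
clock: 8.9
position: [0.5311, 0.2236, 0.1886]
ee_rot: [0.44, 0.898, -0.0, -0.0]
ft_force: [2.1, 1.9, -5.8]
grip_width: 0.148
grasp_force: 51.6
```

```bash
python3 s.py
```

```text
8.9 [0.5311 0.2236 0.1886] yaw 127.81 F [ 2.12  1.87 -5.76] T [ 0.39  -0.419 -0.04 ] g 0.148 51.6 [-0.71  0.25  0.27  1.67 -0.07  1.23  0.24]
```

carry_out([
  {"xyz": [0,0,-0.001],"angular": [0,0,0]},
  {"xyz": [0,0,-0.002],"angular": [0,0,0]},
  {"xyz": [0,0,-0.002],"angular": [0,0,0]},
])

```text
clock: 9.2
position: [0.5312, 0.2236, 0.1911]
ee_rot: [0.44, 0.898, -0.0, -0.0]
ft_force: [-1.4, 1.3, -4.1]
grip_width: 0.148
grasp_force: 51.5
```

```bash
python3 s.py
```

```text
9.2 [0.5312 0.2236 0.1911] yaw 127.8 F [-1.36  1.28 -4.07] T [ 0.263  0.25  -0.308] g 0.148 51.5 [-0.71  0.25  0.27  1.66 -0.07  1.24  0.24]
```

carry_out([
  {"xyz": [0,0,-0.003],"angular": [0,0,0]},
  {"xyz": [0,0,-0.006],"angular": [0,0,0]},
  {"xyz": [0,0,-0.009],"angular": [0,0,0]},
  {"xyz": [0,0,-0.012],"angular": [0,0,0]},
  {"xyz": [0,0,-0.015],"angular": [0,0,0]},
  {"xyz": [0,0,-0.019],"angular": [0,0,0]},
  {"xyz": [0,0,-0.024],"angular": [0,0,0]},
  {"xyz": [0,0,-0.029],"angular": [0,0,0]},
  {"xyz": [0,0,-0.034],"angular": [0,0,0]},
  {"xyz": [0,0,-0.04],"angular": [0,0,0]},
  {"xyz": [0,0,-0.045],"angular": [0,0,0]},
  {"xyz": [0,0,-0.045],"angular": [0,0,0]},
])

```text
clock: 10.4
position: [0.5319, 0.2238, 0.2372]
ee_rot: [0.44, 0.898, 0.001, 0.0]
ft_force: [0.7, 0.6, -0.2]
grip_width: 0.148
grasp_force: 52.2
```

```bash
python3 s.py; python3 -c "
from h import *
c=camera('wrist'); save(c,'w2.png')
c=camera('side'); save(c,'s2.png')"
```

```text
10.4 [0.5319 0.2238 0.2372] yaw 127.8 F [ 0.72  0.59 -0.16] T [-0.009 -0.03  -0.054] g 0.148 52.2 [-0.72  0.22  0.28  1.6  -0.06  1.33  0.23]
```

View pics/w2.png

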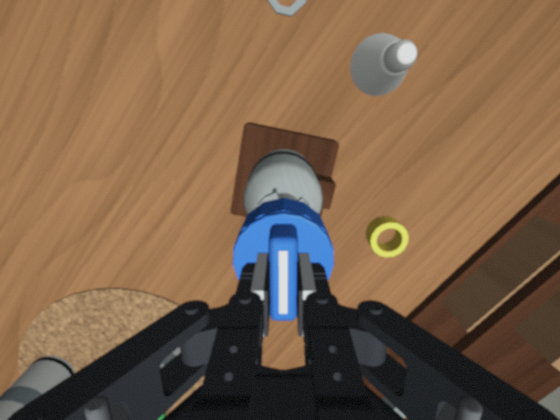

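Wrist view: the cap is in the fingers and clear of the bottle, with the white line at column 284, rows 250–314. I carry it over the midpoint, turning to a yaw of about 90° so the fingers and camera clear the tubes.

carry_out([
  {"xyz": [-0.008,-0.0044,-0.005],"angular": [0,0,1]},
  {"xyz": [-0.029,-0.016,-0.01],"angular": [0,0,4]},
  {"xyz": [-0.06,-0.033,-0.01],"angular": [0,0,8]},
  {"xyz": [-0.095,-0.052,-0.01],"angular": [0,0,12]},
  {"xyz": [-0.13,-0.071,-0.01],"angular": [0,0,16]},
  {"xyz": [-0.165,-0.09,-0.01],"angular": [0,0,20]},
  {"xyz": [-0.2,-0.11,-0.01],"angular": [0,0,24]},
  {"xyz": [-0.235,-0.129,-0.01],"angular": [0,0,28]},
  {"xyz": [-0.27,-0.148,-0.01],"angular": [0,0,32]},
  {"xyz": [-0.305,-0.167,-0.01],"angular": [0,0,36]},
  {"xyz": [-0.33,-0.181,-0.01],"angular": [0,0,38]},
  {"xyz": [-0.339,-0.186,-0.01],"angular": [0,0,38]},
])

```text
clock: 11.7
position: [0.591, -0.1643, 0.2469]
ee_rot: [0.712, 0.703, -0.001, 0.001]
ft_force: [-0.0, 0.2, 0.4]
grip_width: 0.147
grasp_force: 52.2
```

carry_out([
  {"xyz": [0,0,0],"angular": [0,0,0]},
  {"xyz": [0,0,0],"angular": [0,0,0]},
])

```text
clock: 11.9
position: [0.5922, -0.1576, 0.2463]
ee_rot: [0.708, 0.706, 0.0, -0.0]
ft_force: [-1.1, -0.3, 0.1]
grip_width: 0.144
grasp_force: 52.2
```

```bash
python3 s.py
python3 - <<'E'
from h import *
import pickle
W=camera('wrist'); save(W,'w3.png'); S=camera('side'); save(S,'s3.png'); pickle.dump((W,S),open('d3.pkl','wb'))
o=get_obs(); zt=o["position"][2]-.0344
c=W; im=c["img"]; h=cv2.cvtColor(im,cv2.COLOR_RGB2HSV).astype(int)
u0,u1,v0,v1=262,306,230,325
m=((h[v0:v1,u0:u1,1]<90)&(h[v0:v1,u0:u1,2]>170)).astype(np.uint8); n,l,s,ce=cv2.connectedComponentsWithStats(m)
print(n,s.tolist())
i=max(range(1,n),key=lambda j:s[j,4]); ys,xs=np.nonzero(l==i)
P=np.array([at_z(c,x+u0,y+v0,zt+.049)[:2] for x,y in zip(xs,ys)])
print("bar",P.mean(0),(P.max(0)+P.min(0))/2,np.ptp(P,0),"tcp",o["position"])
for p in((.5467,-.0696,.124),(.6389,-.2469,.124)): print(proj(c,p),proj(S,p))
E
```

```text
11.9 [ 0.5922 -0.1576  0.2463] yaw 89.81 F [-1.07 -0.25  0.12] T [ 0.02  -0.006 -0.03 ] g 0.144 52.2 [-0.28  0.33  0.59  1.5  -0.18  1.37  0.32]
4 [[0, 0, 44, 95, 3506], [16, 20, 10, 64, 636], [0, 61, 2, 8, 15], [41, 61, 3, 8, 23]]
bar [ 0.59108181 -0.15648271] [ 0.59101917 -0.15689534] [0.00442221 0.03420643] tcp [ 0.59244577 -0.15658835  0.24630872]
(np.float64(227.43350576596367), np.float64(96.69333800427556)) (np.float64(284.87205810949274), np.float64(171.34983572125225))
(np.float64(331.2292938457214), np.float64(286.8138827090641)) (np.float64(268.4099471087829), np.float64(122.93107734669726))
```

View pics/w3.png

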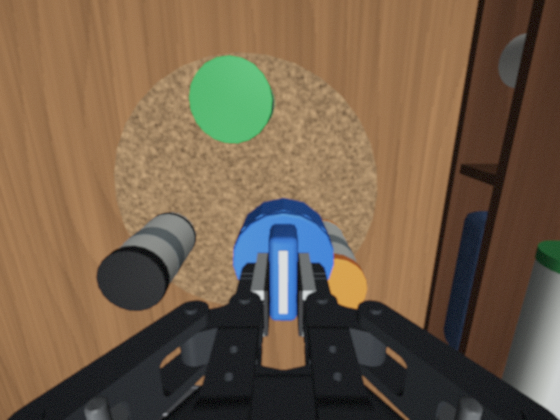

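View pics/s3.png

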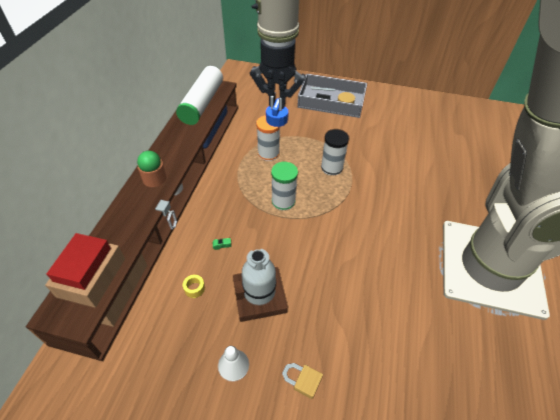

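Wrist view: green lid centred near (231,99), predicted at (227,97); black lid near (134,274); cap upright. The side view confirms the cap is upright and the bottle is open. Since the cameras disagree by 2–3 mm, I'll cross-check the lids from the wrist camera.

Run:
```python
import m
from fit import *
W,S=pickle.load(open("d3.pkl","rb"))
# better black/orange masks
old=m.masks
def mk(img):
    d=old(img); h=cv2.cvtColor(img,cv2.COLOR_RGB2HSV).astype(int)
    d["black"]=(img.max(2)<60); return d
m.masks=mk
print("top black",fit("black",.124,.0345))
D["W"]=W; seed["W"]=dict(green=(231,99),black=(134,274))
_b=m.blob
def blob2(cam,k):
    if cam!="W": return _b(cam,k)
    mm=mk(W["img"])[k].astype(np.uint8); mm[:, 215:]*=(k!="black"); mm[315:]=0
    n,l,s,c=cv2.connectedComponentsWithStats(mm); u,v=seed["W"][k]; i=l[v,u]; return (l==i).astype(np.uint8),s[i]
import fit as F; F.blob=blob2
for k in("green","black"): print("wrist",k,F.fit(k,.124,.0345,"W"))
h=cv2.cvtColor(W["img"],cv2.COLOR_RGB2HSV).astype(int)
mm=(h[...,0]>10)&(h[...,0]<24)&(h[...,1]>225)&(h[...,2]>170); mm[:250]=0;mm[310:]=0;mm[:,:300]=0;mm[:,380:]=0
ct=max(cv2.findContours(mm.astype(np.uint8),0,1)[0],key=len)[:,0]
R=ct[ct[:,0]>345]; 
P=np.array([at_z(W,u+.5,v,.124)[:2] for u,v in R])
r=least_squares(lambda q:np.hypot(*(P-q).T)-.0345,[.64,-.245],loss="soft_l1",f_scale=.001); print("wrist orange",r.x,np.abs(r.fun).max(),len(P))
```

```text
top black (array([ 0.4394, -0.2359,  0.1233]), np.float64(0.46), [412, 230, 33, 31, 796])
wrist green (array([ 2.9420000e-01, -4.1500000e-01, -2.2466078e+05]), np.float64(215.22), [0, 0, 560, 420, 234919])
wrist black (array([ 0.4433, -0.2388,  0.1179]), np.float64(0.9), [98, 246, 72, 64, 3482])Traceback (most recent call last):
  File "<stdin>", line 21, in <module>
ValueError: max() iterable argument is empty
```

Run:
```python
from fit import *
W,S=pickle.load(open("d3.pkl","rb"))
def circ(c,mask,win,sel=None):
    u0,u1,v0,v1=win; z=np.zeros(mask.shape,np.uint8); z[v0:v1,u0:u1]=mask[v0:v1,u0:u1]
    ct=max(cv2.findContours(z,0,1)[0],key=cv2.contourArea)[:,0].astype(float)
    cen=ct.mean(0); ct+=.5*(ct-cen)/np.linalg.norm(ct-cen,axis=1)[:,None]
    if sel: ct=ct[sel(ct)]
    P=np.array([at_z(c,u,v,.124)[:2] for u,v in ct])
    r=least_squares(lambda q:np.hypot(*(P-q).T)-.0345,P.mean(0),loss="soft_l1",f_scale=.0005)
    return r.x.round(4),"med",np.median(np.abs(r.fun)).round(4),len(P)
for n,c in(("W",W),("S",D["side"])):
    R,G,B=[c["img"][...,i].astype(int) for i in range(3)]
    g=(G>1.6*R)&(G>70); o=(R>180)&(B<60)&(G>90)&(G<190)
    if n=="W": print(circ(c,g,(180,285,45,155)),circ(c,o,(325,385,250,312),lambda t:t[:,0]>347))
    else: print(circ(c,g,(265,305,155,195),lambda t:t[:,1]<175),circ(c,o,(250,285,112,150),lambda t:t[:,1]<126))
```

```text
<stdin>:6: RuntimeWarning: invalid value encountered in divide
<stdin>:9: RuntimeWarning: Mean of empty slice.
  ret = ret.dtype.type(ret / rcount)
Traceback (most recent call last):
ValueError: Initial guess is outside of provided bounds
```

Run:
```python
from fit import *
W,S=pickle.load(open("d3.pkl","rb"))
print(W["img"][285,350],W["img"][100,231],W["img"][240,340])
def circ(c,mask,win,sel=lambda t:t[:,0]>0):
    u0,u1,v0,v1=win; z=np.zeros(mask.shape,np.uint8); z[v0:v1,u0:u1]=mask[v0:v1,u0:u1]
    ct=max(cv2.findContours(z,0,1)[0],key=cv2.contourArea)[:,0].astype(float)
    if len(ct)<8: return len(ct)
    cen=ct.mean(0); ct+=.5*(ct-cen)/np.linalg.norm(ct-cen,axis=1)[:,None]; ct=ct[sel(ct)]
    P=np.array([at_z(c,u,v,.124)[:2] for u,v in ct])
    r=least_squares(lambda q:np.hypot(*(P-q).T)-.0345,[P[:,0].mean(),P[:,1].mean()],loss="soft_l1",f_scale=.0005)
    return r.x.round(4),"med",np.median(np.abs(r.fun)).round(4),len(P)
for n,c in(("W",W),("S",D["side"])):
    R,G,B=[c["img"][...,i].astype(int) for i in range(3)]
    g=(G>1.6*R)&(G>70); o=(R>150)&(B<.35*R)&(G>.5*R)
    if n=="W": print(circ(c,g,(180,285,45,155)),circ(c,o,(325,385,250,312),lambda t:t[:,0]>350))
    else: print(circ(c,g,(265,305,155,195),lambda t:t[:,1]<172),circ(c,o,(250,285,112,150),lambda t:t[:,1]<124))
```

```text
[214 162  80] [ 90 187 117] [87 94 96]
(array([ 0.5492, -0.0731]), 'med', np.float64(0.001), 238) (array([ 0.6842, -0.1971]), 'med', np.float64(0.0007), 23)
(array([ 0.5491, -0.0709]), 'med', np.float64(0.0009), 35) (array([ 0.6399, -0.2487]), 'med', np.float64(0.0011), 29)
```

Cameras agree within about 2 mm on the midpoint: top (.5928,-.1583), side (.5945,-.1598), wrist slightly further. I take (.5945,-.160) and lower in stages.

carry_out([
  {"xyz": [-0.0025,0.002,0.01],"angular": [0,0,0]},
  {"xyz": [-0.0025,0.002,0.03],"angular": [0,0,0]},
  {"xyz": [-0.0025,0.002,0.05],"angular": [0,0,0]},
  {"xyz": [-0.0025,0.002,0.07],"angular": [0,0,0]},
  {"xyz": [-0.0025,0.002,0.09],"angular": [0,0,0]},
  {"xyz": [-0.0025,0.002,0.11],"angular": [0,0,0]},
  {"xyz": [-0.0025,0.002,0.13],"angular": [0,0,0]},
  {"xyz": [-0.0025,0.002,0.15],"angular": [0,0,0]},
  {"xyz": [-0.0025,0.002,0.165],"angular": [0,0,0]},
  {"xyz": [-0.0025,0.002,0.178],"angular": [0,0,0]},
  {"xyz": [-0.0025,0.002,0.186],"angular": [0,0,0]},
  {"xyz": [-0.0025,0.002,0.19],"angular": [0,0,0]},
])

```text
clock: 13.2
position: [0.5942, -0.1606, 0.0556]
ee_rot: [0.708, 0.706, -0.0, -0.0]
ft_force: [-0.4, 0.7, -1.4]
grip_width: 0.148
grasp_force: 52.2
```

carry_out([
  {"xyz": [0,0,0.002],"angular": [0,0,0]},
  {"xyz": [0,0,0.004],"angular": [0,0,0]},
  {"xyz": [0,0,0.006],"angular": [0,0,0]},
  {"xyz": [0,0,0.008],"angular": [0,0,0]},
  {"xyz": [0,0,0.01],"angular": [0,0,0]},
  {"xyz": [0,0,0.01],"angular": [0,0,0]},
])

```text
clock: 13.8
position: [0.5942, -0.1606, 0.046]
ee_rot: [0.708, 0.706, -0.0, -0.0]
ft_force: [0.2, -0.2, -0.8]
grip_width: 0.148
grasp_force: 52.2
```

```bash
python3 s.py
python3 - <<'E'
from h import *
S=camera('side'); save(S,'s4.png'); W=camera('wrist')
a=np.hstack([cv2.resize(S['img'][90:240,200:400],None,fx=2,fy=2,interpolation=cv2.INTER_CUBIC),cv2.resize(W['img'],(400,300))]); cv2.imwrite('pics/z4.png',a[...,::-1])
E
```

```text
13.8 [ 0.5942 -0.1606  0.046 ] yaw 89.8 F [ 0.17 -0.23 -0.85] T [ 0.049  0.031 -0.016] g 0.148 52.2 [-0.22  0.52  0.52  1.7  -0.3   1.    0.41]
```

View pics/z4.png

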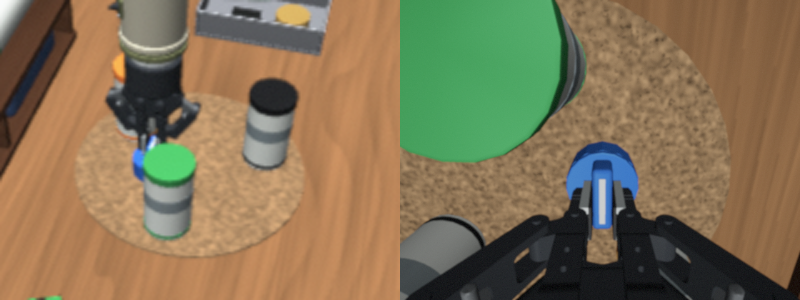

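The cap hangs upright about 7 mm over the mat and clear of the tubes: green lid to its upper left, cap at (602,180) in the composite. I lower it 1 mm per row until contact.

carry_out([
  {"xyz": [0,0,0.001],"angular": [0,0,0]},
  {"xyz": [0,0,0.002],"angular": [0,0,0]},
  {"xyz": [0,0,0.003],"angular": [0,0,0]},
  {"xyz": [0,0,0.004],"angular": [0,0,0]},
  {"xyz": [0,0,0.005],"angular": [0,0,0]},
  {"xyz": [0,0,0.006],"angular": [0,0,0]},
  {"xyz": [0,0,0.006],"angular": [0,0,0]},
])

```text
clock: 14.6
position: [0.5942, -0.1606, 0.0401]
ee_rot: [0.708, 0.706, -0.0, -0.0]
ft_force: [-0.2, -0.7, -0.2]
grip_width: 0.151
grasp_force: 52.2
```

```bash
python3 s.py
```

```text
14.6 [ 0.5942 -0.1606  0.0401] yaw 89.8 F [-0.17 -0.75 -0.17] T [ 0.004 -0.052  0.002] g 0.151 52.2 [-0.21  0.53  0.52  1.71 -0.3   0.99  0.41]
```

carry_out([
  {"xyz": [0,0,0.0007],"angular": [0,0,0]},
  {"xyz": [0,0,0.0014],"angular": [0,0,0]},
  {"xyz": [0,0,0.0014],"angular": [0,0,0]},
])

```text
clock: 14.9
position: [0.5943, -0.1606, 0.0388]
ee_rot: [0.708, 0.706, 0.0, -0.0]
ft_force: [0.0, -0.4, -0.9]
grip_width: 0.145
grasp_force: 52.2
```

```bash
python3 s.py
```

```text
14.9 [ 0.5943 -0.1606  0.0388] yaw 89.8 F [ 0.03 -0.35 -0.89] T [-0.081 -0.03   0.022] g 0.145 52.2 [-0.21  0.53  0.52  1.71 -0.3   0.99  0.41]
```

carry_out([
  {"xyz": [0,0,0.0004],"angular": [0,0,0]},
  {"xyz": [0,0,0.0008],"angular": [0,0,0]},
  {"xyz": [0,0,0.0008],"angular": [0,0,0]},
])

```text
clock: 15.2
position: [0.5945, -0.1606, 0.0384]
ee_rot: [0.708, 0.706, 0.0, 0.0]
ft_force: [-1.8, 0.7, 4.7]
grip_width: 0.147
grasp_force: 52.8
```

```bash
python3 s.py
```

```text
15.2 [ 0.5945 -0.1606  0.0384] yaw 89.8 F [-1.85  0.67  4.7 ] T [0.151 0.429 0.005] g 0.147 52.8 [-0.21  0.53  0.52  1.71 -0.3   0.99  0.41]
```

carry_out([
  {"xyz": [0,0,0.0004],"angular": [0,0,0]},
  {"xyz": [0,0,0.0004],"angular": [0,0,0]},
])

```text
clock: 15.4
position: [0.5945, -0.1607, 0.0384]
ee_rot: [0.708, 0.706, 0.0, -0.0]
ft_force: [-3.6, 0.7, 8.7]
grip_width: 0.149
grasp_force: 53.5
```

```bash
python3 s.py
```

```text
15.4 [ 0.5945 -0.1607  0.0384] yaw 89.8 F [-3.61  0.65  8.68] T [ 0.36   0.825 -0.03 ] g 0.149 53.5 [-0.21  0.53  0.52  1.71 -0.3   0.99  0.41]
```

Contact came at the expected height (0.0384), with 9 N. Releasing and rising.

carry_out([
  {"xyz": [0,0,0],"angular": [0,0,0]},
  {"xyz": [0,0,0],"angular": [0,0,0]},
  {"xyz": [0,0,0],"angular": [0,0,0]},
  {"xyz": [0,0,0],"angular": [0,0,0]},
  {"xyz": [0,0,-0.003],"angular": [0,0,0]},
  {"xyz": [0,0,-0.01],"angular": [0,0,0]},
  {"xyz": [0,0,-0.02],"angular": [0,0,0]},
  {"xyz": [0,0,-0.035],"angular": [0,0,0]},
  {"xyz": [0,0,-0.055],"angular": [0,0,0]},
  {"xyz": [0,0,-0.08],"angular": [0,0,0]},
  {"xyz": [0,0,-0.11],"angular": [0,0,0]},
  {"xyz": [0,0,-0.14],"angular": [0,0,0]},
], hand=0.35)

```text
clock: 16.6
position: [0.5942, -0.1609, 0.1802]
ee_rot: [0.708, 0.706, 0.0, 0.0]
ft_force: [0.3, 0.0, 0.3]
grip_width: 0.351
grasp_force: 0.0
```

carry_out([
  {"xyz": [0.02,0,-0.03],"angular": [0,0,0]},
  {"xyz": [0.05,0,-0.05],"angular": [0,0,0]},
  {"xyz": [0.09,0,-0.05],"angular": [0,0,0]},
  {"xyz": [0.13,0,-0.05],"angular": [0,0,0]},
  {"xyz": [0.17,0,-0.05],"angular": [0,0,0]},
  {"xyz": [0.21,0,-0.05],"angular": [0,0,0]},
  {"xyz": [0.25,0,-0.05],"angular": [0,0,0]},
  {"xyz": [0.27,0,-0.05],"angular": [0,0,0]},
  {"xyz": [0.28,0,-0.05],"angular": [0,0,0]},
  {"xyz": [0.28,0,-0.05],"angular": [0,0,0]},
])

```text
clock: 17.6
position: [0.5953, 0.1202, 0.2285]
ee_rot: [0.708, 0.706, 0.0, 0.0]
ft_force: [0.5, -0.6, -0.9]
grip_width: 0.348
grasp_force: 0.0
```

```bash
python3 s.py
python3 - <<'E'
from h import *
import pickle
D={n:camera(n) for n in("top","side")}; pickle.dump(D,open("d5.pkl","wb"))
a=np.hstack([cv2.resize(D['top']['img'][120:290,300:480],None,fx=2.2,fy=2.2,interpolation=cv2.INTER_CUBIC),cv2.resize(D['side']['img'][90:260,210:390],None,fx=2.2,fy=2.2,interpolation=cv2.INTER_CUBIC)]); cv2.imwrite('pics/z5.png',a[...,::-1])
E
```

```text
17.6 [0.5953 0.1202 0.2285] yaw 89.89 F [ 0.46 -0.61 -0.85] T [-0.077  0.036  0.004] g 0.348 0.0 [-0.64  0.31  0.46  1.54 -0.14  1.33 -0.17]
```

View pics/z5.png

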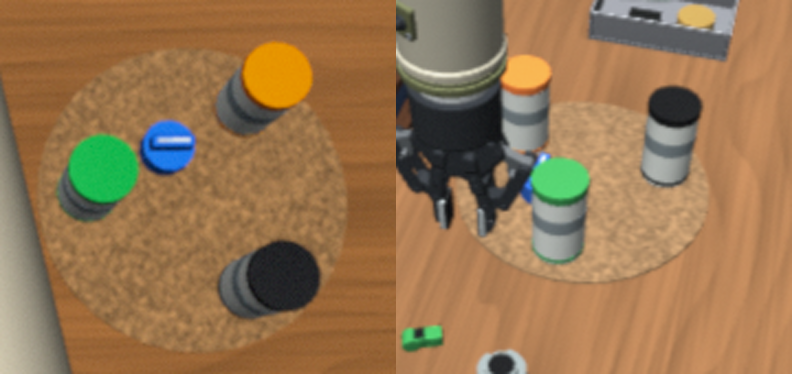

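Top crop: cap flat and upright at (168,147), between green (103,170) and orange (277,76), all three tubes standing. A numeric check before handing in:

Run:
```python
import m
from fit import *
old=m.masks
def mk(img):
    d=old(img); d["black"]=img.max(2)<60; return d
m.masks=mk
N=pickle.load(open("d5.pkl","rb"))
D.update(N); seed["top"]["blue"]=(376,187)
X={k:fit(k,z,r) for k,z,r in(("green",.124,.0345),("orange",.124,.0345),("black",.124,.0345),("blue",.032,.028))}
for k in X: print(k,X[k])
c=X["blue"][0][:2]
for k in("green","orange","black"): print(k,np.linalg.norm(X[k][0][:2]-c).round(4))
```

```text
green (array([ 0.5467, -0.0696,  0.124 ]), np.float64(0.38), [331, 182, 31, 31, 751])
orange (array([ 0.6396, -0.2476,  0.1233]), np.float64(0.16), [410, 139, 32, 30, 725])
black (array([ 0.4395, -0.2363,  0.1194]), np.float64(0.42), [412, 230, 33, 31, 817])
blue (array([ 0.5926, -0.1567,  0.0209]), np.float64(0.28), [364, 175, 24, 24, 385])
green 0.0985
orange 0.1023
black 0.1726
```

The distances are 98.5, 102.3 and 172.6 mm, all inside the limits, and the tubes haven't moved. Handing in.

```bash
python3 -c "
from workcell import *
print(hand_in())"
```

```text
the job is handed in; nothing more can be done
None
```

The cap is off the bottle and set down upright on the cork mat, measured 98.5 mm from the green tube and 102.3 mm from the orange (allowed 93–107); the tubes haven't shifted, and the job is handed in (no verdict came back).

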